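# Charge the grinding jar from one bay of the ball tray

### The arm

A 6-joint arm with a two-finger parallel gripper is mounted at the origin on a cart in front of the work surface, level with it; the furniture and walls round the work are solid. World frame = base frame: x ahead of the robot, y to its left, z up, the work surface at z = 0. Lengths are in m, angles in rad, forces in N, time in s.
With the tool pointing down it reaches from about 0.275 to 1 m from the base axis. Payload 8.4 kg.
Tool frame: the origin (TCP) lies between the finger pads; the fingertips stand 17 mm ahead of it and the grasp point (between the pads) lies 2 mm behind it; z points along the fingers, y is the line along which they close (so a half turn about z gives the same grasp; the last joint's range is limited). The gripper opens to 85 mm and grips with 20 to 120 N. Pads are 22 mm wide; open, the fingers measure 114 mm over their backs; the gripper's body (76 mm by 85 mm) begins 54 mm behind the grasp point. The pads swing forward as they close: fully open they stand 13 mm farther back than shut.
Start: joints at [1.129, 0.353, 1.633, -0, 1.155, -0.002], TCP at [0.266, 0.566, 0.248] pointing down, gripper open.
Joint ranges: [-2.63, 2.63], [-0.92, 2.1], [0.06, 2.66], [-1.3, 4.44], [0, 2.69], [-3.02, 3.02]. Speed limits (rad/s): [2.22, 2.22, 2.79, 3.14, 3.14, 3.14].

### API

Orientations are given as a rotation vector (axis times angle).
In Python, from cell import bot gives the robot as it stands. The module is installed in compiled form; this text tells all that it offers.
- The arm moves only by the tool jog_arm, never from a script. Its argument "steps" is one flat list of numbers, 7 for each row, row after row: the finger opening in cm, from 0 to 8.54, then the shift along the world's x, y, z in cm, then the turn, a rotation vector about the world's x, y, z in degrees. A call has 1 to 20 rows; each row shifts and turns the commanded pose from where the row before left it; what a row does not reach is not made up. A row lasts 1/12 s, in which the tool goes at most 41.7 mm and 7.16 degrees, less where a joint would pass 70% of its speed; a pose out of reach is approached as far as the arm can. A call is refused whole if a number of a shift passes 4.17 or a number of a turn 7.16, either way. A call with a gripper value outside its range is refused whole. The fingers move at their own pace and stop on an object; "newtons" is the grip in N (left out, the last holds). Time passes only in rows, so rows that do not move let the fingers close. It gives the time, the measured TCP pose, the force, the opening and the grip force at its end, in the units of the state.
- bot.observe(): the state, without advancing time (a new reading comes with each control period).
- bot.capture(name): name is "scene" or "side" or "wrist"; returns the picture (420x560x3 uint8, red, green, blue); there is no depth.
- bot.camera_model(name): a dict with "K" (3x3 intrinsics, pixels), "position" and "rotation" of the camera in the world. Camera axes: x right, y up, looking along -z (the intrinsics and any distortion apply to the point x, -y, -z); pixel columns grow to the right and rows downward; lengths in m; the calibration is good to about 2 mm. A picture is of the moment at which its call begins: read the wrist's pose just before it. camera_model takes no time and is no camera call; for the wrist camera it gives the pose at the moment of the call.
- bot.job_done(): hands the job in; it is judged then, once.
The state is a dict: "time_s": time; "joint_pos": joint angles; "qvel": joint speeds; "tau": joint torques, N m; "eef_pos": TCP position; "tool_rot": TCP orientation; "force": force on the tool from outside, world axes, zero at the start; "ft_torque": the same for the moment, N m; "gripper_width": opening from 0.0 (shut) to 1.0 (fully open); "grasp_force": force on a finger pad.
Only numpy, scipy, OpenCV 4.12 (cv2) and the standard library are available. Lean on these libraries where they do the work, as an engineer would, in place of code of your own. Each camera call takes 0.05 s, during which the arm holds its last target. There are 200 camera calls.

### The job

Charge the steel grinding jar with the two large balls: take the divided ball tray by its stem and tip it over the jar, toward the corner of the bay that holds the large balls, so that only that bay empties through its rim gap. All the small balls must stay in their own bays; then stand the tray flat on the bench again and let go. Leave the jar standing where it is and do not disturb the things behind.

Things in the scene. Friction and masses are not known exactly. Their poses are not given: they have to be found in the camera images.
- tray: loose square grey plastic tray, 112 x 112 mm, rim 46 mm high, walls 3 mm, 0.35 kg, with a square metal grip stem in its middle. Two crossing dividers, as high as the rim, make four bays, one toward each corner. Origin: centre of the underside; z up along the stem; x, y square to the outer walls. The bay with the two large balls is the +x +y one, the other three hold two small balls each
- tray_stem_top (a point): centre of the top of the grip stem, on the tray's axis, 117 mm above the underside. The stem is 20 mm square, its flats facing the tray's four corners (turned 45 degrees to the outer walls); plain from 52 mm above the underside (a 26 mm collar is below) up to the top
- tray_center (a point): middle of the tray at bay floor level, 4 mm above its underside. The floor of every bay slopes 18 degrees DOWN from its outer corner to here, so balls rest beside the stem; they run out to the corner once the tray leans more than about 20 degrees straight toward it (35 to 45 empties it surely), while the other bays' balls are held by dividers and walls
- large_gap (a point): tip of the floor in the rim gap of the bay with the two large balls: 79 mm from the tray's axis, 30 mm above the underside, toward tray +x +y. At every outer corner the two walls stop 32 mm short, leaving such a gap, open down to the floor
- jar: round open steel grinding jar, loose, 0.9 kg; outer diameter 120 mm, height 48 mm, wall 5 mm, inner floor 6 mm above its underside. Origin: centre of the underside, z up
- large_1_center (a point): centre of large steel grinding ball 1, 18 mm diameter, 24 g; starts in the tray's +x +y bay
- large_2_center (a point): centre of large steel grinding ball 2, 18 mm diameter, 24 g; starts in the tray's +x +y bay
- small_b1_center (a point): centre of a small steel grinding ball, 14 mm diameter, 12 g; starts in the tray's -x +y bay
- small_b2_center (a point): centre of a small steel grinding ball, 14 mm diameter, 12 g; starts in the tray's -x +y bay
- small_c1_center (a point): centre of a small steel grinding ball, 14 mm diameter, 12 g; starts in the tray's -x -y bay
- small_c2_center (a point): centre of a small steel grinding ball, 14 mm diameter, 12 g; starts in the tray's -x -y bay
- small_d1_center (a point): centre of a small steel grinding ball, 14 mm diameter, 12 g; starts in the tray's +x -y bay
- small_d2_center (a point): centre of a small steel grinding ball, 14 mm diameter, 12 g; starts in the tray's +x -y bay
- bottle_white: bystander: closed white bottle with a red cap, 58 mm across, 105 mm high, behind the work; origin: centre of the underside
- tape_roll: bystander: roll of tape lying flat, 52 mm across, 18 mm high, behind the work; origin: centre of the underside
- beaker_250: bystander: glass beaker, 78 mm across, 92 mm high, behind the work; origin: centre of the underside
There are look-alikes about, which are no part of the job. Several things have the shape of the tray; the one meant has the colours described above.

How it is judged:
By the outcome, as a careful person would: the job done as asked, in the order asked, and still so for the second after the job is handed in, with the robot touching nothing.
It also fails if it takes over 53 s, if anything falls off the work surface, if the arm or the gripper's body presses on something with over 40 N, if the wrist force passes 120 N, or if a joint passes its speed limit or range.

## Working session

There is one attempt and no reset: what is moved stays moved. The work goes in short steps, Python scripts to look and compute and a tool call to move; the robot and the scene stay as the last step left them, time stands still between calls to the robot, and variables do not carry over. Pictures are saved under pics/ and viewed, at most 12 in all, crops included, and the job is handed in when it is done.

Besides the shell and the picture viewer there is one more tool, called after "Emit:" by a JSON object that holds its "api" and its "payload". jog_arm: Moves the arm, as the interface text tells. Its arguments: {"type":"object","properties":{"steps":{"type":"array"},"newtons":{"type":"number"}},"required":["steps"]}

```bash
mkdir -p pics; python3 - <<'E'
from cell import bot
import cv2,numpy as np
for n in("scene","side"):
    cv2.imwrite(f"pics/{n}0.png",bot.capture(n)[:,:,::-1])
    m=bot.camera_model(n);print(n,m)
o=bot.observe();print(o["time_s"],o["eef_pos"],o["tool_rot"])
E
```

```text
scene {'K': array([[494.59631159,   0.        , 283.22255206],
       [  0.        , 494.59631159, 208.37328766],
       [  0.        ,   0.        ,   1.        ]]), 'position': array([ 0.29352423, -0.32641885,  0.70536532]), 'rotation': array([ 0.86874958, -0.19124077, -0.43199456])}
side {'K': array([[517.95288021,   0.        , 282.94831547],
       [  0.        , 517.95288021, 214.68788196],
       [  0.        ,   0.        ,   1.        ]]), 'position': array([1.0127965 , 1.25313886, 0.65785407]), 'rotation': array([0.29754731, 1.40919218, 2.39206655])}
0.1 [0.26594787 0.56512528 0.24761291] [-6.85285786e-01 -3.06565437e+00  1.97453978e-03]
```

View pics/scene0.png

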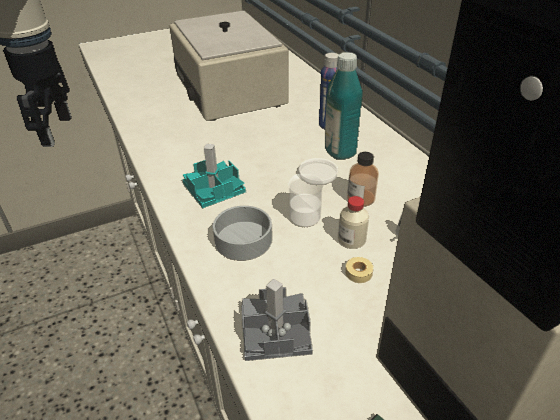

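View pics/side0.png

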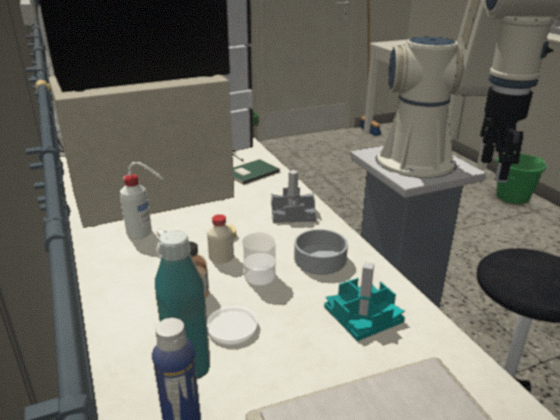

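The scene view shows the grey tray with its stem top near (275,284) and the jar near (243,232); the teal tray is the look-alike. In the side view the stem top is near (293,174) and the jar near (321,250). I'll triangulate these and zoom in.

```bash
cat > h.py <<'E'
from cell import bot
import cv2,numpy as np
from scipy.spatial.transform import Rotation as R
def P(m):
    Rw=R.from_rotvec(m["rotation"]).as_matrix()@np.diag([1,-1,-1])
    return m["K"]@np.c_[Rw.T,-Rw.T@m["position"]]
def tri(ma,a,mb,b):
    X=cv2.triangulatePoints(P(ma),P(mb),np.float64(a).reshape(2,1),np.float64(b).reshape(2,1));return (X[:3]/X[3]).ravel()
def plane(m,a,z):
    Rw=R.from_rotvec(m["rotation"]).as_matrix()@np.diag([1,-1,-1])
    d=Rw@np.linalg.inv(m["K"])@[a[0],a[1],1];return m["position"]+d*(z-m["position"][2])/d[2]
def proj(m,X):
    p=np.c_[np.atleast_2d(X),np.ones(len(np.atleast_2d(X)))]@P(m).T;return p[:,:2]/p[:,2:]
E
python3 - <<'E'
from h import *
s,d=bot.camera_model("scene"),bot.camera_model("side")
print("stem",tri(s,(275,284),d,(293,174)))
print("jar rim",plane(s,(243,226),.048),plane(d,(321,244),.048))
print("tray base corners",[plane(s,p,.0).round(3) for p in((247,357),(311,354))])
for n,p in(("bottle",(353,243)),("tape",(360,276)),("beaker",(306,220))):print(n,plane(s,p,0).round(3))
a=cv2.imread("pics/scene0.png")[270:370,220:330];b=cv2.imread("pics/side0.png")[160:235,255:335]
c=np.zeros((600,800,3),np.uint8)
a=cv2.resize(a,None,fx=4.2,fy=4.2,interpolation=2);b=cv2.resize(b,None,fx=4,fy=4,interpolation=2)
c[:a.shape[0],:a.shape[1]]=a;c[:b.shape[0],470:470+b.shape[1]]=b
cv2.imwrite("pics/zoom.png",c)
E
```

```text
stem [0.50984055 0.16034913 0.11110534]
jar rim [0.54286949 0.38001911 0.048     ] [0.54774555 0.3978572  0.048     ]
tray base corners [array([0.442, 0.128, 0.   ]), array([0.538, 0.086, 0.   ])]
bottle [0.743 0.28  0.   ]
tape [ 0.706  0.196 -0.   ]
beaker [0.691 0.388 0.   ]
```

View pics/zoom.png

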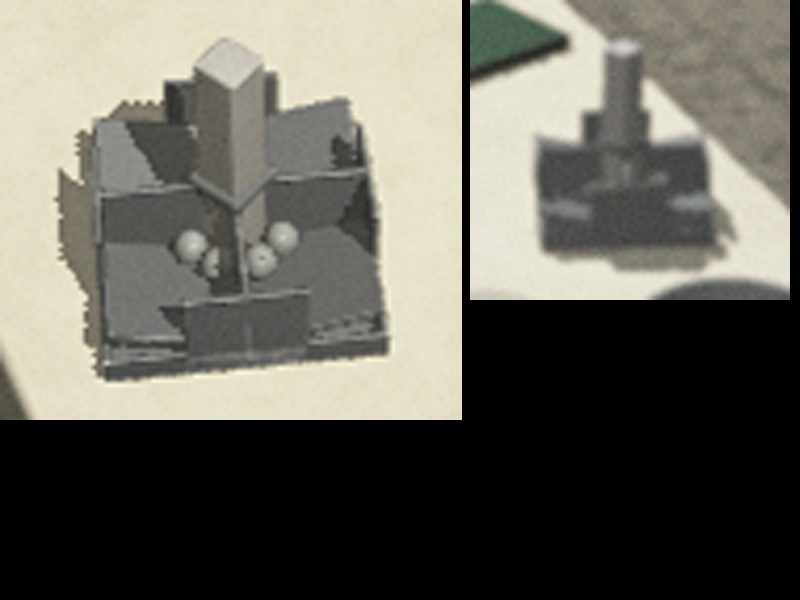

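```bash
python3 - <<'E'
from h import *
o=bot.observe();T=R.from_rotvec(o["tool_rot"]);m=bot.camera_model("wrist")
print("tool",T.as_matrix().round(3));print("cam in tool",T.inv().apply(m["position"]-o["eef_pos"]).round(4))
C=R.from_rotvec(m["rotation"]);print((T.inv()*C).as_matrix().round(3),m["K"].round(1))
E
```

```text
tool [[-0.905  0.426 -0.001]
 [ 0.426  0.905 -0.001]
 [-0.    -0.001 -1.   ]]
cam in tool [ 0.0783 -0.0015 -0.1246]
[[-0.001  0.953  0.304]
 [ 1.     0.001  0.   ]
 [-0.     0.304 -0.953]] [[340.6   0.  281.7]
 [  0.  340.6 207.4]
 [  0.    0.    1. ]]
```

Emit:
{"api": "jog_arm", "payload": {"steps": [8.5,2,-3.4,0.1,0,0,0,8.5,2,-3.4,0.1,0,0,0,8.5,2,-3.4,0.1,0,0,0,8.5,2,-3.4,0.1,0,0,0,8.5,2,-3.4,0.1,0,0,0,8.5,2,-3.4,0.1,0,0,0,8.5,2,-3.4,0.1,0,0,0,8.5,2,-3.4,0.1,0,0,0,8.5,2,-3.4,0.1,0,0,0,8.5,2,-3.4,0.1,0,0,0,8.5,2,-3.4,0.1,0,0,0,8.5,2,-3.4,0.1,0,0,0,8.5,0,0,0,0,0,0,8.5,0,0,0,0,0,0]}}

```text
time_s: 1.27
eef_pos: [0.5067, 0.1557, 0.26]
tool_rot: [-0.691, -3.064, 0.0]
force: [-0.3, 0.4, -0.2]
gripper_width: 1.0
grasp_force: 0.0
```

```bash
python3 - <<'E'
from h import *
import json
m=bot.camera_model("wrist");i=bot.capture("wrist")[:,:,::-1];cv2.imwrite("pics/w1.png",cv2.resize(i,None,fx=1.42,fy=1.42,interpolation=2))
cv2.imwrite("pics/w1raw.png",i)
json.dump({k:np.array(v).tolist() for k,v in m.items()},open("w1.json","w"))
o=bot.observe();print(o["time_s"],o["eef_pos"],o["tool_rot"],o["joint_pos"])
E
```

```text
1.3167 [0.50602917 0.15688559 0.25992404] [-6.88486356e-01 -3.06430004e+00  1.34871630e-04] [ 2.97575715e-01  1.93536004e-01  1.82295358e+00  4.11736072e-04
  1.12592764e+00 -8.31378628e-01]
```

View pics/w1.png

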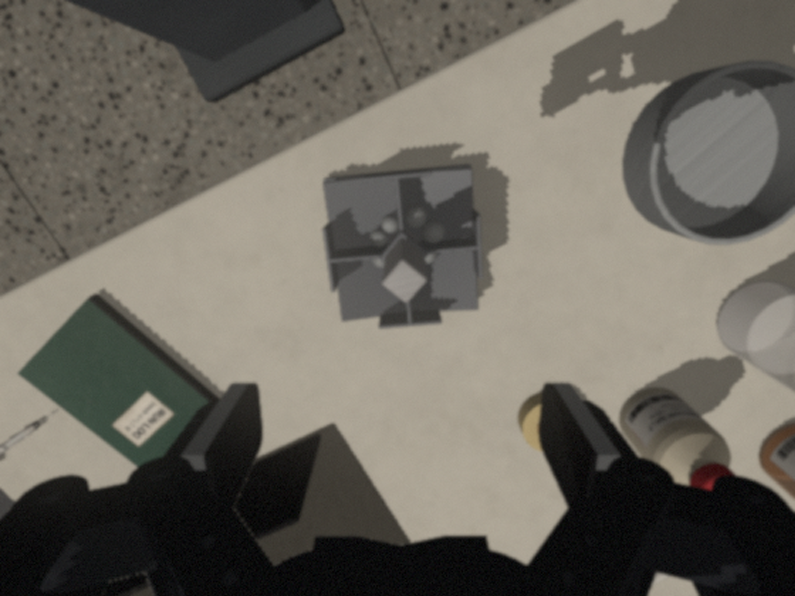

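```bash
python3 - <<'E'
from h import *
i=cv2.imread("pics/w1raw.png")[105:235,220:350]
i=(255*(i/255.)**.55).astype(np.uint8)
a=cv2.resize(i,None,fx=4.6,fy=4.6,interpolation=2);cv2.imwrite("pics/w1z.png",a)
E
```

```text
(no output)
```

View pics/w1z.png

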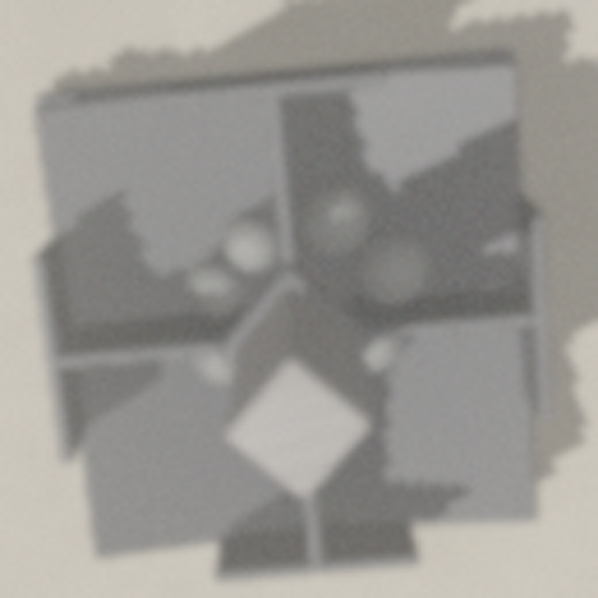

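The wrist view shows the tray from above. Its upper-right bay (zoom about (340,215) and (395,268)) holds clearly larger balls, about 65 px across against 48 px for the left ones. So the large-ball corner points toward about +111° in the world, which is roughly toward the jar. Next I'll measure the stem, the corner tips and the jar.

```bash
cat > meas.py <<'E'
from h import *
import json
w={k:np.array(v) for k,v in json.load(open("w1.json")).items()};s,d=bot.camera_model("scene"),bot.camera_model("side")
z=lambda p:np.array(p)/4.6+[220,105]
print("stem w/scene",tri(w,z((298,427)),s,(274.5,284.8)),"w/side",tri(w,z((298,427)),d,(293.3,171.8)))
q=np.array([plane(w,z(p),.117)[:2] for p in((225,435),(305,500),(370,428),(292,357))]);print("stem corners mean",q.mean(0),[np.degrees(np.arctan2(*(v[::-1]))).round(1) for v in(q[0]-q[2],q[1]-q[3])])
q=np.array([plane(w,z(p),.03)[:2] for p in((97,556),(537,517),(518,60),(38,97))])
print("tips",q.round(4).tolist(),q.mean(0),[(np.degrees(np.arctan2(*(v[::-1]))).round(1),np.linalg.norm(v).round(4)) for v in(q[2]-q[0],q[3]-q[1])])
t=np.linspace(0,2*np.pi,72,endpoint=False);c=.06*np.c_[np.cos(t),np.sin(t)]
masks=[]
for n,m,f in(("scene",s,"scene0"),("side",d,"side0")):
    i=cv2.imread(f"pics/{f}.png").astype(float);masks.append((m,((i[:,:,2]-i[:,:,0])/(i[:,:,2]+1)<.1).astype(np.uint8)))
def score(xy,which):
    tot=0
    for m,M in which:
        X=np.r_[np.c_[c+xy,np.zeros(72)],np.c_[c+xy,np.full(72,.048)]]
        H=cv2.convexHull(proj(m,X).astype(np.float32)*1).astype(np.int32)
        k=np.zeros_like(M);cv2.fillPoly(k,[H],1);r=cv2.dilate(k,np.ones((9,9)));
        tot+=(M*k).sum()/k.sum()-(M*(r-k)).sum()/(r-k).sum()
    return tot
for wh in(masks,masks[:1],masks[1:]):
    b=max((score(np.array([x,y]),wh),x,y) for x in np.arange(.51,.58,.002) for y in np.arange(.35,.42,.002));print("jar",b)
E
python3 meas.py
```

```text
stem w/scene [0.50783617 0.15651381 0.11379866] w/side [0.50646417 0.15680465 0.1151546 ]
stem corners mean [0.50657403 0.15673901] [np.float64(-112.6), np.float64(-20.3)]
tips [[0.5373, 0.0892], [0.5739, 0.1891], [0.474, 0.2263], [0.4357, 0.1276]] [0.50523958 0.15802824] [(np.float64(114.8), np.float64(0.151)), (np.float64(-156.0), np.float64(0.1512))]
jar (np.float64(1.310282949726016), np.float64(0.542), np.float64(0.388))
jar (np.float64(0.8913418420144877), np.float64(0.546), np.float64(0.392))
jar (np.float64(0.44050575209030596), np.float64(0.538), np.float64(0.388))
```

Emit:
{"api": "jog_arm", "payload": {"steps": [8.5,0,0,-1,0,0,6.2,8.5,0,0,-1,0,0,6.2,8.5,0,0,-1,0,0,6.2,8.5,0,0,-1,0,0,6.2,8.5,0,0,-1,0,0,6.2,8.5,0,0,-1,0,0,6.2,8.5,0,0,-1,0,0,6.2,8.5,0,0,-1,0,0,6.2,8.5,0,0,-1.8,0,0,0,8.5,0,0,-1.8,0,0,0,8.5,0,0,-1.8,0,0,0,8.5,0,0,-1.8,0,0,0,8.5,0,0,-1,0,0,0,8.5,0,0,-0.5,0,0,0,8.5,0,0,0,0,0,0,8.5,0,0,0,0,0,0]}}

```text
time_s: 2.65
eef_pos: [0.5061, 0.1581, 0.0937]
tool_rot: [-0.665, 3.07, 0.0]
force: [-0.5, 0.4, -0.7]
gripper_width: 0.998
grasp_force: 0.0
```

```bash
python3 - <<'E'
from h import *
o=bot.observe();T=R.from_rotvec(o["tool_rot"]).as_matrix();print(o["time_s"],o["eef_pos"].round(4),T.round(3).tolist(),np.degrees(np.arctan2(T[1,1],T[0,1])),o["joint_pos"].round(2))
i=bot.capture("wrist")[:,:,::-1];cv2.imwrite("pics/w2.png",i)
E
```

```text
2.65 [0.5061 0.1581 0.0937] [[-0.91, -0.414, 0.0], [-0.414, 0.91, 0.0], [-0.0, 0.0, -1.0]] 114.44210360794118 [ 0.3   0.41  1.96  0.    0.77 -1.7 ]
```

View pics/w2.png

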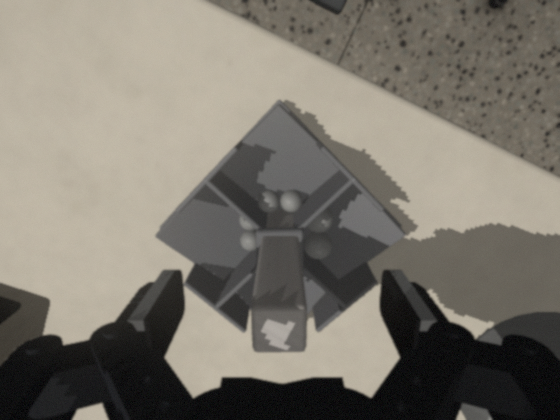

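The stem sits centred and square between the fingers (stem at (278,335), fingers at 170 and 395). The large ball at (317,246) lies in the right bay, toward +114°. I'll close now and lift gently.

Emit:
{"api": "jog_arm", "payload": {"steps": [0,0,0,0,0,0,0,0,0,0,0,0,0,0,0,0,0,0,0,0,0,0,0,0,0,0,0,0,0,0,0,0,0,0,0,0,0,0,0,0,0,0,0,0,0,0,0,0,0,0,0,0,0,0,0,0,0,0,0,0,0,0,0], "newtons": 80}}

```text
time_s: 3.45
eef_pos: [0.5063, 0.1574, 0.0935]
tool_rot: [-0.664, 3.07, -0.0]
force: [-0.9, -1.9, 5.6]
gripper_width: 0.221
grasp_force: 78.2
```

Emit:
{"api": "jog_arm", "payload": {"steps": [0,0,0,0.3,0,0,0,0,0,0,0.6,0,0,0,0,0,0,0.9,0,0,0,0,0,0,1,0,0,0,0,0,0,1,0,0,0,0,0,0,1,0,0,0,0,0,0,1,0,0,0,0,0,0,1,0,0,0,0,0,0,0.9,0,0,0,0,0,0,0.7,0,0,0,0,0,0,0.5,0,0,0,0,0,0,0.4,0,0,0,0,0,0,0,0,0,0,0,0,0,0,0,0,0]}}

```text
time_s: 4.62
eef_pos: [0.506, 0.1575, 0.1862]
tool_rot: [0.664, -3.071, 0.0]
force: [0.1, 0.7, -4.3]
gripper_width: 0.226
grasp_force: 78.3
```

Emit:
{"api": "jog_arm", "payload": {"steps": [0,0.1,0.3,0,0,0,0,0,0.2,0.6,0,0,0,0,0,0.3,0.9,0,0,0,0,0,0.36,1.14,0,0,0,0,0,0.36,1.14,0,0,0,0,0,0.36,1.14,0,0,0,0,0,0.36,1.14,0,0,0,0,0,0.36,1.14,0,0,0,0,0,0.36,1.14,0,0,0,0,0,0.36,1.14,0,0,0,0,0,0.36,1.14,0,0,0,0,0,0.36,1.14,0,0,0,0,0,0.36,1.14,0,0,0,0,0,0.36,1.14,0,0,0,0,0,0.36,1.14,0,0,0,0,0,0.36,1.14,0,0,0,0,0,0.3,0.9,0,0,0,0,0,0.2,0.6,0,0,0,0,0,0.1,0.3,0,0,0,0,0,0,0,0,0,0,0]}}

```text
time_s: 6.28
eef_pos: [0.565, 0.3423, 0.1862]
tool_rot: [-0.665, 3.07, -0.0]
force: [0.2, 0.2, -5.0]
gripper_width: 0.225
grasp_force: 78.4
```

```bash
python3 - <<'E'
from h import *
o=bot.observe();T=R.from_rotvec(o["tool_rot"]).as_matrix();print(o["time_s"],o["eef_pos"].round(4),T.round(3).tolist(),o["joint_pos"].round(2),o["force"],o["gripper_width"])
a=bot.capture("scene")[:,:,::-1][140:350,160:390];b=bot.capture("side")[:,:,::-1][130:330,200:420]
a=cv2.resize(a,(400,365),interpolation=2);b=cv2.resize(b,(400,364),interpolation=2)
cv2.imwrite("pics/mid.png",np.hstack([a[:364],b]))
E
```

```text
6.2833 [0.565  0.3423 0.1862] [[-0.911, -0.413, 0.0], [-0.413, 0.911, 0.0], [-0.0, -0.0, -1.0]] [ 0.54  0.47  1.61 -0.    1.07 -1.45] [ 0.17829549  0.22463431 -5.00865392] 0.22457073638724426
```

View pics/mid.png

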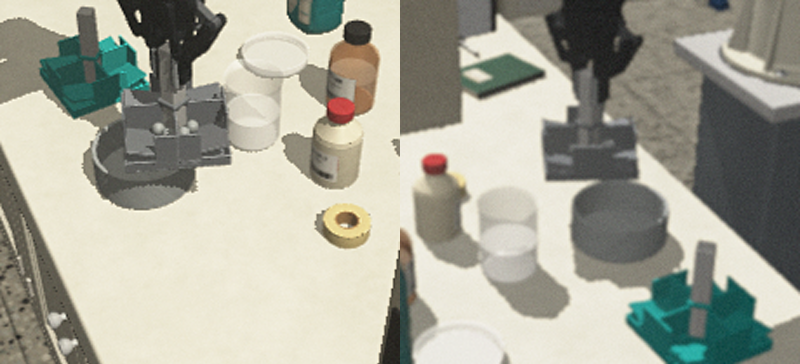

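The tray is held level with its corner over the jar, and clear of the beaker. The small balls are in place. I'll start tipping.

Emit:
{"api": "jog_arm", "payload": {"steps": [0,0,0,0,-0.91,-0.41,0,0,0,0,0,-1.82,-0.83,0,0,0,0,0,-1.82,-0.83,0,0,0,0,0,-1.82,-0.83,0,0,0,0,0,-1.82,-0.83,0,0,0,0,0,-1.82,-0.83,0,0,0,0,0,-1.82,-0.83,0,0,0,0,0,-1.82,-0.83,0,0,0,0,0,-0.91,-0.41,0,0,0,0,0,-0.91,-0.41,0,0,0,0,0,-0.91,-0.41,0,0,0,0,0,-0.91,-0.41,0,0,0,0,0,-0.91,-0.41,0,0,0,0,0,-0.91,-0.41,0,0,0,0,0,-0.91,-0.41,0,0,0,0,0,-0.91,-0.41,0,0,0,0,0,-0.91,-0.41,0]}}

```text
time_s: 7.8
eef_pos: [0.5649, 0.3417, 0.1863]
tool_rot: [-0.632, 2.922, -0.623]
force: [-0.2, 0.1, -5.1]
gripper_width: 0.225
grasp_force: 78.6
```

```bash
cat > chk.py <<'E'
from h import *
import sys
o=bot.observe();T=R.from_rotvec(o["tool_rot"]).as_matrix();print(o["time_s"],o["eef_pos"].round(4),T[:,2].round(3),np.degrees(np.arccos(-T[2,2])).round(1),np.degrees(np.arctan2(-T[1,2],-T[0,2])).round(1),o["joint_pos"].round(2),o["force"].round(1))
a=bot.capture("scene")[:,:,::-1][160:280,190:310];b=bot.capture("side")[:,:,::-1][180:300,260:380]
c=np.hstack([cv2.resize(x,(400,400),interpolation=2) for x in(a,b)])
cv2.imwrite(sys.argv[1],(255*(c/255.)**.7).astype(np.uint8))
E
python3 chk.py pics/t1.png
```

```text
7.8 [0.5649 0.3417 0.1863] [ 0.169 -0.371 -0.913] 24.1 114.4 [ 0.73  0.54  1.56 -0.43  1.21 -1.08] [-0.2  0.1 -5.1]
```

Emit:
{"api": "jog_arm", "payload": {"steps": [0,0,0,0,-0.91,-0.41,0,0,0,0,0,-0.91,-0.41,0,0,0,0,0,-0.91,-0.41,0,0,0,0,0,-0.91,-0.41,0,0,0,0,0,-0.91,-0.41,0,0,0,0,0,-0.91,-0.41,0,0,0,0,0,-0.91,-0.41,0,0,0,0,0,-0.91,-0.41,0,0,0,0,0,-0.91,-0.41,0,0,0,0,0,-0.91,-0.41,0,0,0,0,0,-0.91,-0.41,0,0,0,0,0,-0.91,-0.41,0,0,0,0,0,-0.91,-0.41,0,0,0,0,0,-0.91,-0.41,0,0,0,0,0,-0.91,-0.41,0,0,0,0,0,-0.91,-0.41,0,0,0,0,0,0,0,0,0,0,0,0,0,0,0,0,0,0,0,0,0,0,0]}}

```text
invalid input
```

```bash
python3 chk.py pics/t2.png
```

```text
7.9 [0.5646 0.3421 0.1859] [ 0.168 -0.371 -0.913] 24.0 114.4 [ 0.74  0.54  1.56 -0.43  1.21 -1.08] [-0.4  0.4 -4.9]
```

View pics/t2.png

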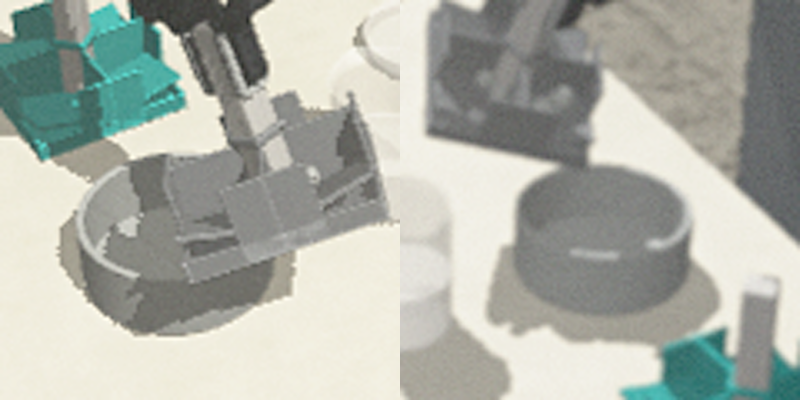

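At 24° the tray corner is over the jar and the balls are still beside the stem. That last call was refused because of a wrong row length, so I'll send it again.

Emit:
{"api": "jog_arm", "payload": {"steps": [0,0,0,0,-0.91,-0.41,0,0,0,0,0,-0.91,-0.41,0,0,0,0,0,-0.91,-0.41,0,0,0,0,0,-0.91,-0.41,0,0,0,0,0,-0.91,-0.41,0,0,0,0,0,-0.91,-0.41,0,0,0,0,0,-0.91,-0.41,0,0,0,0,0,-0.91,-0.41,0,0,0,0,0,-0.91,-0.41,0,0,0,0,0,-0.91,-0.41,0,0,0,0,0,-0.91,-0.41,0,0,0,0,0,-0.91,-0.41,0,0,0,0,0,-0.91,-0.41,0,0,0,0,0,-0.91,-0.41,0,0,0,0,0,-0.91,-0.41,0,0,0,0,0,-0.91,-0.41,0,0,0,0,0,0,0,0,0,0,0,0,0,0,0,0]}}

```text
invalid input
```

```bash
python3 chk.py pics/t3.png
```

```text
8.0 [0.5648 0.3419 0.1861] [ 0.168 -0.37  -0.914] 24.0 114.4 [ 0.73  0.54  1.56 -0.43  1.21 -1.08] [-0.8  0.1 -5.1]
```

View pics/t3.png

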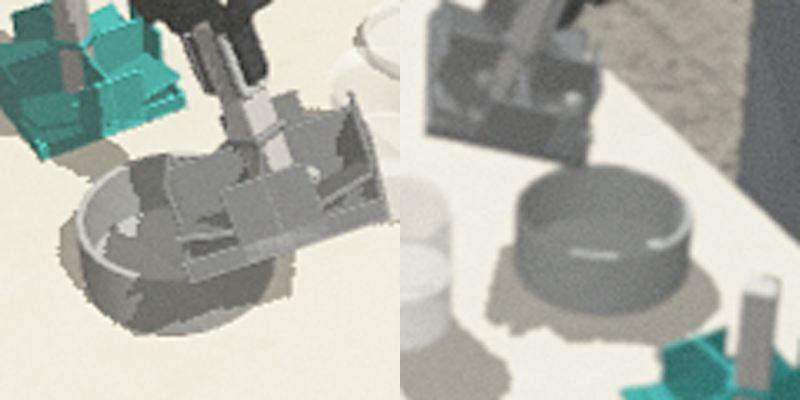

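Still 24°, because the list was again the wrong length. This time I'll send only the tilt rows.

Emit:
{"api": "jog_arm", "payload": {"steps": [0,0,0,0,-0.91,-0.41,0,0,0,0,0,-0.91,-0.41,0,0,0,0,0,-0.91,-0.41,0,0,0,0,0,-0.91,-0.41,0,0,0,0,0,-0.91,-0.41,0,0,0,0,0,-0.91,-0.41,0,0,0,0,0,-0.91,-0.41,0,0,0,0,0,-0.91,-0.41,0,0,0,0,0,-0.91,-0.41,0,0,0,0,0,-0.91,-0.41,0,0,0,0,0,-0.91,-0.41,0,0,0,0,0,-0.91,-0.41,0,0,0,0,0,-0.91,-0.41,0,0,0,0,0,-0.91,-0.41,0,0,0,0,0,-0.91,-0.41,0,0,0,0,0,-0.91,-0.41,0]}}

```text
time_s: 9.43
eef_pos: [0.5649, 0.3418, 0.1863]
tool_rot: [-0.597, 2.76, -1.006]
force: [-0.4, 0.5, -4.3]
gripper_width: 0.226
grasp_force: 78.8
```

Emit:
{"api": "jog_arm", "payload": {"steps": [0.1,0,0,0,0,0,0,0.2,0,0,0,0,0,0,0.1,0,0,0,0,0,0,0.2,0,0,0,0,0,0,0.1,0,0,0,0,0,0,0.2,0,0,0,0,0,0]}}

```text
time_s: 9.93
eef_pos: [0.565, 0.3416, 0.1864]
tool_rot: [-0.597, 2.761, -1.004]
force: [0.4, -0.1, -4.8]
gripper_width: 0.22
grasp_force: 78.8
```

```bash
python3 chk.py pics/t4.png; python3 - <<'E'
from h import *
i=bot.capture("wrist")[:,:,::-1]
a=cv2.resize(cv2.imread("pics/t4.png"),(560,280),interpolation=3)
b=(255*(i/255.)**.6).astype(np.uint8)[60:380]
cv2.imwrite("pics/t4b.png",np.vstack([a,b]))
E
```

```text
9.9333 [0.565  0.3416 0.1864] [ 0.265 -0.585 -0.767] 39.9 114.4 [ 0.84  0.63  1.52 -0.64  1.37 -0.9 ] [ 0.4 -0.1 -4.8]
```

View pics/t4b.png

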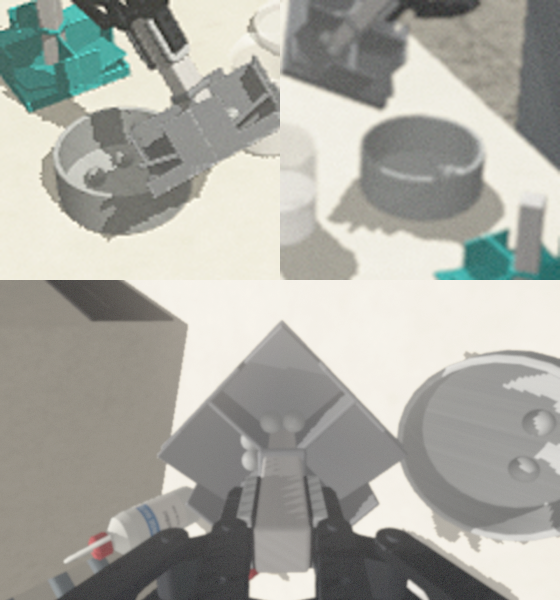

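Two large balls sit in the jar (wrist view (540,420) and (523,468)). The right bay is empty and the small balls are held in the visible bays. Now I'll level the tray and carry it back.

Emit:
{"api": "jog_arm", "payload": {"steps": [0,0,0,0,0.91,0.41,0,0,0,0,0,1.82,0.82,0,0,0,0,0,1.82,0.82,0,0,0,0,0,1.82,0.82,0,0,0,0,0,1.82,0.82,0,0,0,0,0,1.82,0.82,0,0,0,0,0,1.82,0.82,0,0,0,0,0,1.82,0.82,0,0,0,0,0,1.82,0.82,0,0,0,0,0,1.82,0.82,0,0,0,0,0,1.82,0.82,0,0,0,0,0,1.82,0.82,0,0,0,0,0,1.82,0.82,0,0,0,0,0,1.82,0.82,0,0,0,0,0,1.82,0.82,0,0,0,0,0,1.82,0.82,0,0,0,0,0,1.82,0.82,0,0,0,0,0,1.82,0.82,0,0,0,0,0,1.82,0.82,0,0,0,0,0,1.82,0.82,0]}}

```text
time_s: 11.75
eef_pos: [0.5649, 0.3412, 0.1866]
tool_rot: [-0.663, 3.066, -0.026]
force: [-0.8, -0.4, -4.5]
gripper_width: 0.224
grasp_force: 78.6
```

```bash
python3 - <<'E'
from h import *
o=bot.observe();T=R.from_rotvec(o["tool_rot"]).as_matrix();print(o["time_s"],o["eef_pos"],T[:,2],np.degrees(np.arctan2(T[1,1],T[0,1])))
E
```

```text
11.75 [0.56485523 0.34118671 0.18656561] [ 0.00787366 -0.01493369 -0.99985749] 114.4168319408326
```

Emit:
{"api": "jog_arm", "payload": {"steps": [0,-0.1,-0.3,0,0.45,0.24,0,0,-0.2,-0.6,0,0.45,0.24,0,0,-0.3,-0.9,0,0,0,0,0,-0.36,-1.14,0,0,0,0,0,-0.36,-1.14,0,0,0,0,0,-0.36,-1.14,0,0,0,0,0,-0.36,-1.14,0,0,0,0,0,-0.36,-1.14,0,0,0,0,0,-0.36,-1.14,0,0,0,0,0,-0.36,-1.14,0,0,0,0,0,-0.36,-1.14,0,0,0,0,0,-0.36,-1.14,0,0,0,0,0,-0.36,-1.14,0,0,0,0,0,-0.36,-1.14,0,0,0,0,0,-0.36,-1.14,0,0,0,0,0,-0.36,-1.14,0,0,0,0,0,-0.3,-0.9,0,0,0,0,0,-0.2,-0.6,0,0,0,0,0,-0.1,-0.3,0,0,0,0]}}

```text
time_s: 13.33
eef_pos: [0.5058, 0.1566, 0.1863]
tool_rot: [0.663, -3.071, 0.0]
force: [0.3, -0.0, -4.7]
gripper_width: 0.223
grasp_force: 78.7
```

Emit:
{"api": "jog_arm", "payload": {"steps": [0,0,0,-0.4,0,0,0,0,0,0,-0.8,0,0,0,0,0,0,-1,0,0,0,0,0,0,-1,0,0,0,0,0,0,-1,0,0,0,0,0,0,-1,0,0,0,0,0,0,-1,0,0,0,0,0,0,-0.8,0,0,0,0,0,0,-0.6,0,0,0,0,0,0,-0.4,0,0,0,0,0,0,-0.3,0,0,0,0,0,0,-0.2,0,0,0,0,0,0,-0.2,0,0,0,0,0,0,-0.1,0,0,0,0,0,0,-0.1,0,0,0]}}

```text
time_s: 14.58
eef_pos: [0.5063, 0.1576, 0.0975]
tool_rot: [-0.664, 3.07, -0.0]
force: [0.6, -0.1, -4.6]
gripper_width: 0.221
grasp_force: 78.7
```

```bash
python3 - <<'E'
from h import *
o=bot.observe();T=R.from_rotvec(o["tool_rot"]).as_matrix();print(o["time_s"],o["eef_pos"],T[:,2],o["force"],o["ft_torque"])
E
```

```text
14.5833 [0.50631403 0.15755911 0.09748404] [ 5.43895607e-04 -3.44186614e-05 -9.99999851e-01] [ 0.63564105 -0.07317776 -4.64151053] [-0.03179517  0.03043584  0.00980141]
```

Another 4 mm down to contact.

Emit:
{"api": "jog_arm", "payload": {"steps": [0,0,0,-0.1,0,0,0,0,0,0,-0.1,0,0,0,0,0,0,-0.1,0,0,0,0,0,0,-0.05,0,0,0,0.1,0,0,0,0,0,0]}}

```text
time_s: 15.0
eef_pos: [0.506, 0.1575, 0.0937]
tool_rot: [0.664, -3.071, 0.0]
force: [-0.2, -0.4, -4.3]
gripper_width: 0.224
grasp_force: 78.7
```

Emit:
{"api": "jog_arm", "payload": {"steps": [0,0,0,-0.05,0,0,0,0,0,0,-0.05,0,0,0,0.1,0,0,0,0,0,0]}}

```text
time_s: 15.25
eef_pos: [0.5061, 0.1574, 0.0935]
tool_rot: [-0.664, 3.071, -0.0]
force: [-3.5, -2.1, 6.7]
gripper_width: 0.227
grasp_force: 80.1
```

The tray is down on the bench. I'll release it and rise straight up.

Emit:
{"api": "jog_arm", "payload": {"steps": [3,0,0,0,0,0,0,3,0,0,0,0,0,0,3,0,0,0,0,0,0,6,0,0,0,0,0,0,6,0,0,0,0,0,0,8,0,0,0,0,0,0,8,0,0,0,0,0,0,8,0,0,1,0,0,0,8,0,0,2,0,0,0,8,0,0,3,0,0,0,8,0,0,3,0,0,0,8,0,0,3,0,0,0,8,0,0,3,0,0,0,8,0,0,1,0,0,0,8,0,0,0.1,0,0,0], "newtons": 20}}

```text
time_s: 16.5
eef_pos: [0.5075, 0.158, 0.2571]
tool_rot: [-0.663, 3.065, 0.0]
force: [-0.5, -0.4, -1.0]
gripper_width: 0.939
grasp_force: 0.0
```

```bash
python3 - <<'E'
from h import *
g=lambda i:(255*(i[:,:,::-1]/255.)**.65).astype(np.uint8)
w=g(bot.capture("wrist"));s=g(bot.capture("scene"));d=g(bot.capture("side"))
a=cv2.resize(w[60:300,120:540],(790,451),interpolation=2)[:300] if 0 else cv2.resize(w[80:260,180:450],(450,300),interpolation=2)
b=cv2.resize(s[190:370,200:400],(333,300),interpolation=2)
c=cv2.resize(d[150:300,200:400],(400,300),interpolation=2)
o=np.zeros((600,790,3),np.uint8);o[:300,:450]=a;o[:300,455:788]=b;o[300:,:400]=c
o[300:,405:785]=cv2.resize(w,(380,300))
cv2.imwrite("pics/fin.png",o);q=bot.observe();print(q["time_s"],q["eef_pos"],q["force"])
E
```

```text
16.65 [0.50532739 0.15728738 0.25267053] [ 0.04001384  0.46951855 -1.35097684]
```

View pics/fin.png

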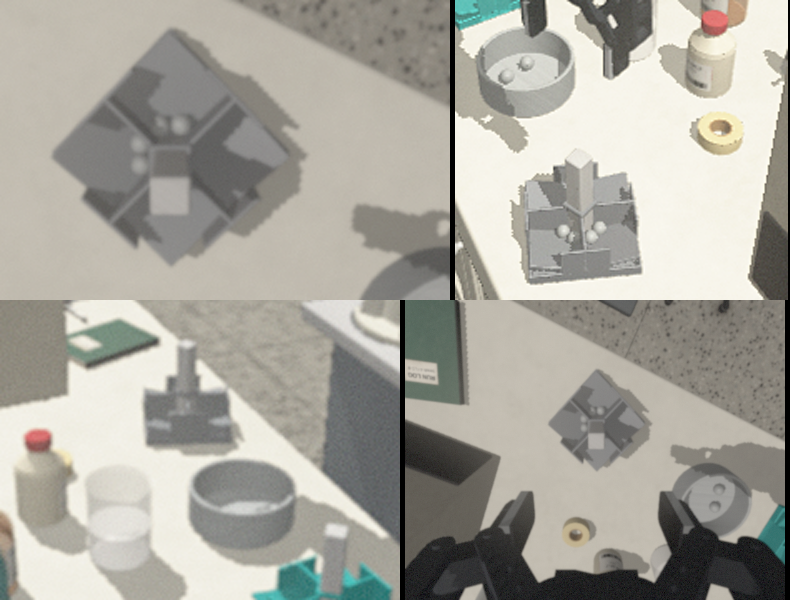

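The tray stands flat where it was, with the right bay empty. Both large balls are in the jar (scene inset (507,75) and (527,62)), and there are no stray balls. The bay behind the stem is out of sight. Handing in.

```bash
python3 -c "
from cell import bot
print(bot.job_done())"
```

```text
the job is handed in; nothing more can be done
None
```

Job handed in at about 16.7 s: both large balls are in the jar, the tray is flat on the bench and released, and the jar and the things behind look unmoved; no small balls got loose, though the bay behind the stem was hidden from every camera.

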